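# Empty the spent-cell case into the collection bin and shut its hatch

## Robot

A 6-joint arm with a two-finger parallel gripper is mounted at the origin on the work surface. World frame = base frame: x ahead of the robot, y to its left, z up, the work surface at z = 0. Lengths are in m, angles in rad, forces in N, time in s.
With the tool pointing down it reaches from about 0.3 to 0.775 m from the base axis. Payload 14.6 kg.
Tool frame: the origin (TCP) lies where the fingers leave the gripper's body, on its centre line; the fingertips stand 97 mm ahead of it and the grasp point (between the pads) lies 78 mm ahead of it; z points along the fingers, y is the line along which they close (so a half turn about z gives the same grasp; the last joint's range is limited). The gripper opens to 94 mm and grips with 3 to 60 N. Pads are 16 mm wide; open, the fingers measure 119 mm over their backs; the gripper's body (75 mm by 177 mm) begins 78 mm behind the grasp point.
Start: joints at [1.173, 0.3, 1.521, -0, 1.321, -0.067], TCP at [0.179, 0.52, 0.303] pointing down, gripper open.
Joint ranges: [-3.03, 3.03], [-0.79, 2.21], [0.23, 2.52], [-1.04, 4.18], [0, 3.07], [-2.55, 2.55]. Speed limits (rad/s): [2.22, 2.22, 2.57, 3.14, 3.14, 3.14].

## Interface

Orientations are given as a unit quaternion [x, y, z, w].
In Python, from cell import readout, grab_frame, camera_model, ticket gives the robot as it stands. The module is installed in compiled form; this text tells all that it offers.
- The arm moves only by the tool move_arm, never from a script. Its argument "motion" is a list of rows, each a list of 3 entries, a list of its own where there are three numbers: the opening, from 0 (shut) to 1 (fully open), then the shift along the world's x, y, z in m, then the turn about the world's z in rad. In form: [[gripper, [x, y, z], turn], ...]. A call has exactly 5 rows; each row is the pose to reach, as a shift and turn from the pose commanded when the call began; what a row does not reach only later rows make up. A row lasts 1/8 s, in which the tool goes at most 62.5 mm and 10.7 degrees, less where a joint would pass 70% of its speed; a pose out of reach is approached as far as the arm can. A call with a gripper value outside its range is refused whole. The fingers move at their own pace and stop on an object; "newtons" is the grip in N (left out, the last holds). Time passes only in rows, so rows that repeat a pose let the fingers close, or fill a call up. It gives the time, the measured TCP pose, the force, the opening and the grip force at its end, in the units of the state.
- readout.get_obs(): the state, without advancing time (a new reading comes with each control period).
- grab_frame(name): name is "side" or "top"; returns (picture, depth): 480x640x3 uint8, red, green, blue; 480x640 float32, m along the optical axis (not along the pixel's ray), 0 where there is no reading.
- camera_model(name): a dict with "K" (3x3 intrinsics, pixels), "world_from_camera" (4x4, takes a point from camera to world coordinates). Camera axes: x right, y up, looking along -z (the intrinsics and any distortion apply to the point x, -y, -z); pixel columns grow to the right and rows downward; lengths in m; the calibration is good to about 2 mm. A picture is of the moment at which its call begins. camera_model takes no time and is no camera call.
- ticket.finish_job(): hands the job in; it is judged then, once.
The state is a dict: "time_s": time; "qpos": joint angles; "joint_vel": joint speeds; "effort": joint torques, N m; "ee_pos": TCP position; "ee_rot": TCP orientation; "force": force on the tool from outside, world axes, zero at the start; "moment": the same for the moment, N m; "opening": finger opening in m; "grasp_force": force on a finger pad.
Only numpy, scipy, OpenCV 4.12 (cv2) and the standard library are available. Lean on these libraries where they do the work, as an engineer would, in place of code of your own. Each camera call takes 0.05 s, during which the arm holds its last target. There are 200 camera calls.

## Task

Carry the red case of spent cells from its sloping stand to the green collection bin, keeping its loose lid held shut on the way, and slide the lid back only once the case is right beside the bin. Tip all four cells out into the bin, stand the case upright on the bench again, and push the bin's hatch shut until the spring catch clicks up behind it. Leave the tape roll, the battery pack and the screwdriver alone.

Things in the scene. Friction and masses are not known exactly. Their poses are not given: they have to be found in the camera images.
- case: Red loose case, 122 mm long (x), 57 mm wide (y), 0.2 kg empty. Origin: middle of its flat underside; x to its pouring end, z up. Upright parallel side walls at y = +-28.5 mm, 41 mm high from x = -60 to 0, 34 mm high from x = 0 on, cut away below along the front ramp from x = +21 to +63. Four cells lie in it. At the start it lies on the stand, nose (+x) uphill, tilted 18 deg.
- case_lip (a point): Middle of the case's pouring lip (x = +62, y = 0, z = 34 mm in its frame). Inside, the floor is flat to x = +20 mm and then rises as a ramp at 36 deg to this lip, so the cells roll out only when the case is tipped nose-down by clearly more than 36 deg (60 to 65 deg empties it).
- lid (a joint): How far the aluminium lid is slid back towards the case's -x, in m: 0 shut, 0.050 fully open (front 50 mm uncovered). 0.07 kg, captive, top at z = 38 mm; nearly frictionless: it slides by itself if the case tilts a few degrees. Its turned-down rear end (to x = -64 mm) rests on the stand's lip, which is all that keeps it shut there.
- lid_bar (a point): Centre of the lid's black cross bar: 8 mm thick (x), 74 mm long (y; its ends stand 8.5 mm out beyond the case's walls), z = 43 to 52 mm, at x = +14 mm in the case's frame when shut, -36 when open. Fingers gripping the case's walls close behind it (-x side) hold the lid shut; close in front (+x side) they push it open and keep it open while the nose is tipped down.
- cell0: One of the four spent AA cells (14.5 mm diameter, 50.5 mm long, 23 g), loose, black with a copper end, lying crosswise in the case. Origin: its centre; its length is its y axis.
- cell1: One of the four spent AA cells (14.5 mm diameter, 50.5 mm long, 23 g), loose, black with a copper end, lying crosswise in the case. Origin: its centre; its length is its y axis.
- cell2: One of the four spent AA cells (14.5 mm diameter, 50.5 mm long, 23 g), loose, black with a copper end, lying crosswise in the case. Origin: its centre; its length is its y axis.
- cell3: One of the four spent AA cells (14.5 mm diameter, 50.5 mm long, 23 g), loose, black with a copper end, lying crosswise in the case. Origin: its centre; its length is its y axis.
- stand: Aluminium bench stand, fixed. Plate 150 x 110 mm sloping at 18 deg, rising towards the stand's +x, with a lip 18 mm high across its low end. The middle of the plate's top is 36 mm above the stand's origin, the middle of its footprint.
- bin: Green collection bin, fixed, 250 mm long (x), 150 mm wide (y), deck 100 mm high, guide rails up to 108 mm at y = +-63 to +-70 mm. Origin: middle of its underside. Its mouth is in the +x half of the deck; the hatch stands open over the -x half.
- bin_mouth (a point): Middle of the bin's mouth at deck height: an opening of 104 mm along the bin's x and 110 mm along its y.
- hatch (a joint): How far the steel hatch has been slid towards the bin's +x, in m: starts between 0 and 0.02 (open), 0.120 is hard against its stop, shut. It slides with about 4 to 6 N of friction and stays where it is left. The catch springs up at about 0.117.
- hatch_lug (a point): Middle of the top edge, on the -x face, of the hatch's yellow upright lug: 60 mm wide along the bin's y, 5 mm thick, standing 32 mm above the hatch plate (plate top 105 mm, lug top 137 mm above the bench). Push it towards the bin's +x. It moves with the hatch.
- catch (a joint): Height of the red spring catch above its pressed-down position, in m: 0 while the hatch lies over it, 0.0055 when it has sprung up behind the hatch's rear edge and holds it shut. It stands in the deck 8.5 mm to the -x side of the bin's origin.
- tape_roll: Bystander: black roll of tape, 66 mm across, 19 mm high. Origin: centre of its underside.
- pack: Bystander: blue battery pack, 100 x 34 x 24 mm. Origin: centre of its underside.
- screwdriver: Bystander: screwdriver with a red handle, 200 mm long, 26 mm thick. Origin: under its middle, on the bench; its length is its x axis.
Not all that is in view belongs to the job. Leave any blue or turquoise look-alike of the case alone. Leave any blue look-alike of the stand alone.

How it is judged:
By the outcome, as a careful person would: the job done as asked, in the order asked, and still so for the second after the job is handed in, with the robot touching nothing.
It also fails if it takes over 72 s, if anything falls off the work surface, if the arm or the gripper's body presses on something with over 40 N, if the wrist force passes 120 N, or if a joint passes its speed limit or range.

## Working session

There is one attempt and no reset: what is moved stays moved. The work goes in short steps, Python scripts to look and compute and a tool call to move; the robot and the scene stay as the last step left them, time stands still between calls to the robot, and variables do not carry over. Pictures are saved under pics/ and viewed, at most 10 in all, crops included, and the job is handed in when it is done.

Besides the shell and the picture viewer there is one more tool, called after "Call:" by a JSON object that holds its "op" and its "data". move_arm: Moves the arm, as the interface text tells. Its arguments: {"type":"object","properties":{"motion":{"type":"array","items":{"type":"array"}},"newtons":{"type":"number"}},"required":["motion"]}

```bash
mkdir -p pics; cat > h.py <<'E'
import numpy as np,cv2
from cell import readout,grab_frame,camera_model
def snap(n,tag):
    p,d=grab_frame(n); cv2.imwrite(f'pics/{tag}.png',cv2.cvtColor(p,cv2.COLOR_RGB2BGR)); np.savez(f'pics/{tag}.npz',p=p,d=d); return p,d
def load(tag):
    z=np.load(f'pics/{tag}.npz'); return z['p'],z['d']
def cloud(n,d):
    m=camera_model(n);K=m['K'];T=np.array(m['world_from_camera']);v,u=np.mgrid[:480,:640]
    pc=np.stack([(u-K[0][2])/K[0][0]*d,-(v-K[1][2])/K[1][1]*d,-d],-1)
    w=pc@T[:3,:3].T+T[:3,3]; w[d<=0]=np.nan; return w
E
python3 - <<'E'
from h import *
for n in('top','side'):
    snap(n,n+'0'); m=camera_model(n); print({k:np.round(v,3).tolist() if not isinstance(v,str) else v for k,v in m.items()})
print(readout.get_obs())
E
```

```text
{'K': [[433.58, 0.0, 317.18], [0.0, 433.58, 246.91], [0.0, 0.0, 1.0]], 'world_from_camera': [[0.006, 0.983, -0.184, 0.311], [-1.0, 0.008, 0.01, 0.1], [0.011, 0.184, 0.983, 1.148], [0.0, 0.0, 0.0, 1.0]]}
{'K': [[501.534, 0.0, 316.126], [0.0, 501.534, 238.017], [0.0, 0.0, 1.0]], 'world_from_camera': [[0.85, 0.372, -0.372, -0.073], [-0.526, 0.599, -0.603, -0.799], [-0.001, 0.709, 0.705, 1.166], [0.0, 0.0, 0.0, 1.0]]}
{'time_s': 0.1, 'qpos': array([ 1.17340602e+00,  3.00404530e-01,  1.52149504e+00,  1.37982056e-06,
        1.32070325e+00, -6.66007162e-02]), 'joint_vel': array([-0.00084944, -0.00093844,  0.00030586, -0.00025217,  0.00028463,
        0.00117912]), 'effort': array([ 2.84395028e-03, -5.32641327e+01, -3.53284585e+01,  7.10261171e-02,
        2.35156284e-02, -6.42423970e-05]), 'ee_pos': array([0.17858742, 0.52006237, 0.30215919]), 'ee_rot': array([ 1.64641901e-01,  9.86353278e-01, -4.91399266e-04, -1.16779473e-04]), 'force': array([ 1.13969677,  0.52668759, -0.47300517]), 'moment': array([-0.00588115,  0.00772244, -0.0237466 ]), 'grasp_force': 0.0, 'opening': 0.09425732909830171}
```

View pics/top0.png

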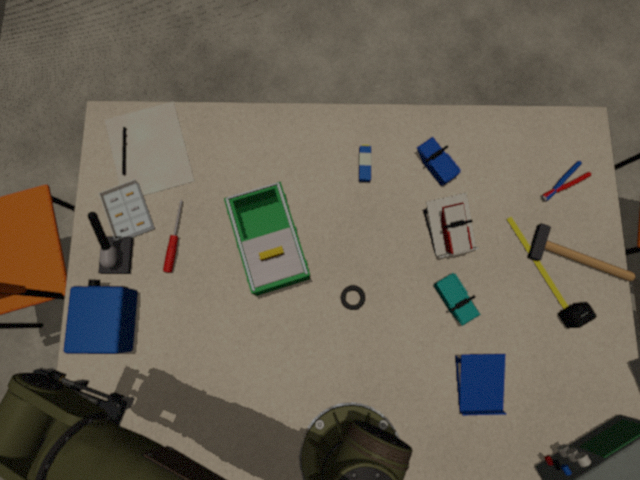

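View pics/side0.png

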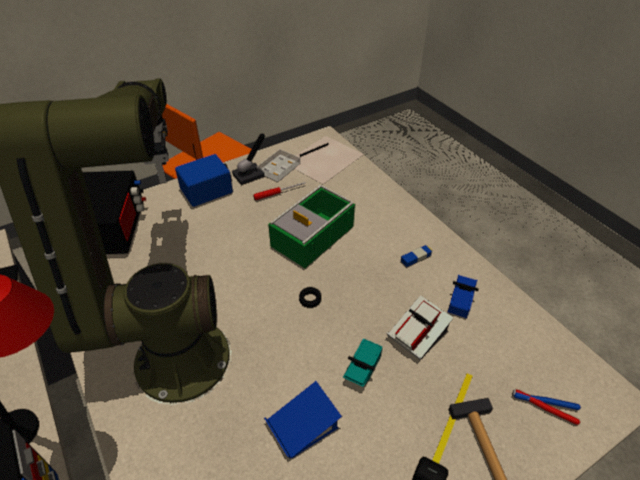

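Candidates for the case, in the top picture: the red one with white lid on the aluminium stand (452,226), a blue one (437,161) and a turquoise one (457,298). The red one fits, as do the grey stand (450,225) rather than the blue one (480,383), and the green bin (267,238), with its mouth at the far end (265,212) and its yellow lug at (272,253). Next I confirm this in a crop and measure.

```bash
python3 - <<'E'
from h import *
a=cv2.imread('pics/top0.png')[180:270,405:495]; b=cv2.imread('pics/side0.png')[285:375,375:465]
cv2.imwrite('pics/crop1.png',cv2.resize(np.hstack([a,b]),(800,400),interpolation=cv2.INTER_CUBIC))
for n in('top','side'):
    p,d=load(n+'0'); w=cloud(n,d); hsv=cv2.cvtColor(p,cv2.COLOR_RGB2HSV); H,S,V=[hsv[...,i].astype(int) for i in range(3)]
    x0,y0,x1,y1=(405,180,495,270) if n=='top' else (375,285,465,375)
    roi=np.zeros((480,640),bool); roi[y0:y1,x0:x1]=1
    red=roi&((H<8)|(H>172))&(S>120)&(V>50)
    blk=roi&(V<45)&(w[...,2]>.05)
    for k,m in(('red',red),('blk',blk)):
        q=w[m]; q=q[~np.isnan(q[:,0])]; r=cv2.minAreaRect(q[:,:2].astype(np.float32)*1000)
        print(n,k,len(q),'c',np.round(np.median(q,0),4),'z',np.round(np.percentile(q[:,2],[2,50,98]),4),'rect',np.round(r[0]),np.round(r[1]),round(r[2],1))
    g=(H>50)&(H<75)&(S>130)&(w[...,2]>.085)&(w[...,2]<.115)
    yel=(H>18)&(H<35)&(S>130)&(w[...,2]>.1)&(w[...,0]>.2)&(w[...,1]>0)
    for k,m in(('green',g),('yel',yel)):
        q=w[m]; r=cv2.minAreaRect(q[:,:2].astype(np.float32)*1000)
        print(n,k,len(q),'c',np.round(np.median(q,0),4),'z',np.round(np.percentile(q[:,2],[2,50,98]),4),'rect',np.round(r[0],1),np.round(r[1],1),round(r[2],1))
    q=w[200:240,340:360] if n=='top' else w[340:360,200:220]
    print('bench z',np.nanmedian(q[...,2]))
E
```

```text
top red 116 c [ 0.5427 -0.2511  0.0635] z [0.0358 0.0635 0.0845] rect [ 567. -269.] [118.  56.] 13.8
top blk 107 c [ 0.5739 -0.2519  0.0849] z [0.0524 0.0849 0.0905] rect [ 577. -251.] [61. 69.] 44.9
top green 746 c [0.4383 0.1865 0.0993] z [0.0863 0.0993 0.1128] rect [345.2 -45.6] [1230.   645.9] 47.7
top yel 542 c [0.2252 0.4489 0.4778] z [0.104  0.4778 0.5275] rect [363.5 420.9] [454.5 350.3] 81.8
bench z -0.0006090276763262015
side red 171 c [ 0.5507 -0.3018  0.0604] z [0.0266 0.0604 0.0808] rect [ 567. -267.] [122.  73.] 13.4
side blk 104 c [ 0.5739 -0.2739  0.0844] z [0.0542 0.0844 0.0892] rect [ 671. -269.] [209.  68.] 3.4
side green 673 c [0.5175 0.1639 0.0972] z [0.0855 0.0972 0.1037] rect [ 99.9 264.9] [1084.9  476.6] 12.8
side yel 179 c [0.477  0.2122 0.1342] z [0.1056 0.1342 0.5235] rect [339.8 345. ] [107.2 477.1] 41.6
bench z 0.05635204726292797
```

View pics/crop1.png

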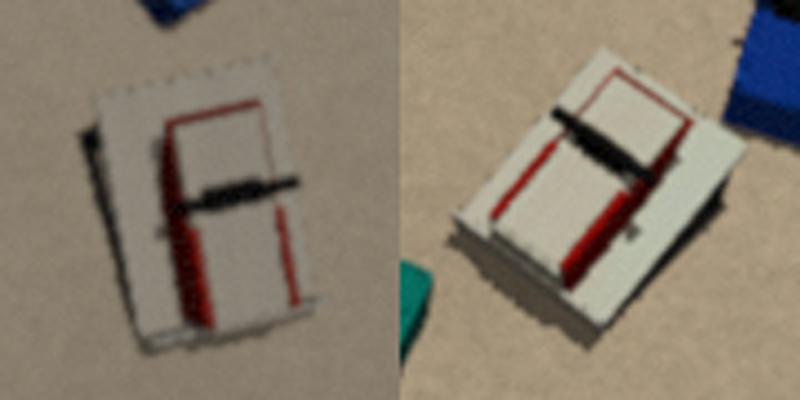

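The crop confirms it: a red case with a white lid and black bar, on the grey stand. Its nose is at the far end and the stand's lip at the near end. The green and yellow masks caught stray pixels, so I tighten them.

```bash
python3 - <<'E'
from h import *
for n in('top','side'):
    p,d=load(n+'0'); w=cloud(n,d); hsv=cv2.cvtColor(p,cv2.COLOR_RGB2HSV); H,S,V=[hsv[...,i].astype(int) for i in range(3)]
    x,y,z=w[...,0],w[...,1],w[...,2]
    near=lambda cx,cy,r:np.hypot(x-cx,y-cy)<r
    M={'bar':near(.575,-.262,.05)&(V<60)&(z>.077),'barraw':near(.575,-.262,.05)&(V<60)&(z>.065),
     'rim':near(.5,.19,.17)&(H>45)&(H<80)&(S>100)&(z>.101),'rim2':near(.5,.19,.17)&(H>45)&(H<80)&(S>100)&(z>.09),
     'lug':near(.48,.2,.12)&(H>15)&(H<38)&(S>110)&(z>.125),'lid':near(.575,-.262,.1)&(S<60)&(V>110)&(z>.055),
     'hatch':near(.46,.2,.1)&(S<60)&(V>70)&(z>.095)&(z<.115)}
    for k,m in M.items():
        q=w[m]
        if len(q)<5: print(n,k,len(q));continue
        r=cv2.minAreaRect(q[:,:2].astype(np.float32)*1000)
        print(n,k,len(q),'mean',np.round(q.mean(0),4),'z',np.round(np.percentile(q[:,2],[2,50,98]),4),'rect',np.round(r[0],1),np.round(r[1],1),round(r[2],1))
E
```

```text
top bar 91 mean [ 0.5736 -0.263   0.0859] z [0.0782 0.087  0.0906] rect [ 572.9 -266.3] [67.8 25.6] 83.4
top barraw 106 mean [ 0.5759 -0.2594  0.0836] z [0.0661 0.0859 0.0905] rect [ 575.4 -259.6] [73.9 40.8] 69.1
top rim 137 mean [0.539  0.218  0.1021] z [0.1011 0.1019 0.1044] rect [532.1 214.6] [241.8 147. ] 18.1
top rim2 660 mean [0.5362 0.2148 0.0992] z [0.0938 0.0993 0.1033] rect [533.1 214.5] [243.6 148.1] 18.0
top lug 72 mean [0.4825 0.1982 0.134 ] z [0.1262 0.1349 0.1386] rect [482.9 198.5] [ 5.6 57.8] 18.0
top lid 800 mean [ 0.5885 -0.2654  0.0688] z [0.0553 0.0665 0.0877] rect [ 584.7 -258.1] [146.  108.5] 7.3
top hatch 2499 mean [0.4797 0.1989 0.1041] z [0.0988 0.1041 0.1091] rect [479.  195.3] [128.1 147.5] 17.8
side bar 96 mean [ 0.5743 -0.275   0.0845] z [0.0774 0.0848 0.0892] rect [ 575.2 -272.7] [11.1 72.4] 12.0
side barraw 123 mean [ 0.5769 -0.2772  0.0816] z [0.0655 0.084  0.0892] rect [ 571.4 -279.4] [43.3 72.1] 41.1
side rim 75 mean [0.5445 0.1895 0.1025] z [0.1011 0.1024 0.1051] rect [534.  202.9] [247.4 142.4] 17.6
side rim2 574 mean [0.5261 0.187  0.0977] z [0.0905 0.098  0.1036] rect [536.8 204. ] [252.5 153.7] 16.2
side lug 58 mean [0.4829 0.1926 0.1315] z [0.1253 0.1319 0.1376] rect [483.5 193.8] [10.4 62.8] 16.4
side lid 647 mean [ 0.5828 -0.2703  0.0691] z [0.0554 0.0668 0.0867] rect [ 581.5 -270.8] [147.8 109.1] 13.9
side hatch 986 mean [0.4795 0.1925 0.1031] z [0.098  0.103  0.1091] rect [483.5 194.8] [129.6 144.2] 18.2
```

```bash
python3 - <<'E'
from h import *
def ray(n,u,v):
    m=camera_model(n);K=m['K'];T=np.array(m['world_from_camera'])
    return T[:3,3],T[:3,:3]@np.array([(u-K[0][2])/K[0][0],-(v-K[1][2])/K[1][1],-1])
def onz(n,uv,z):
    o,r=ray(n,*uv); return o+r*(z-o[2])/r[2]
pts={}
for n in('top','side'):
    p,d=load(n+'0'); w=cloud(n,d); hsv=cv2.cvtColor(p,cv2.COLOR_RGB2HSV); H,S,V=[hsv[...,i].astype(int) for i in range(3)]
    x,y,z=w[...,0],w[...,1],w[...,2]; v,u=np.mgrid[:480,:640]
    flat=(abs(z)<.02)&(x>.3)&(x<.7)
    A=np.c_[x[flat],y[flat],np.ones(flat.sum())]; print(n,'bench plane z=',np.round(np.linalg.lstsq(A,z[flat],rcond=None)[0],4))
    M={'lug':np.hypot(x-.48,y-.195)<.12,'bar':np.hypot(x-.575,y+.268)<.05,'tape':np.hypot(x-.385,y-.015)<.08}
    M['lug']&=(H>15)&(H<38)&(S>110)&(z>.12); M['bar']&=(V<60)&(z>.077); M['tape']&=(V<60)
    for k,m in M.items():
        r=cv2.minAreaRect(np.c_[u[m],v[m]].astype(np.float32)); pts[n,k]=np.array(r[0])
        print(n,k,m.sum(),np.round(r[0],1),'on z:',np.round(onz(n,r[0],{'lug':.135,'bar':.087,'tape':.017}[k]),4))
for k in('lug','bar','tape'):
    (o1,r1),(o2,r2)=ray('top',*pts['top',k]),ray('side',*pts['side',k])
    t=np.linalg.lstsq(np.c_[r1,-r2],o2-o1,rcond=None)[0]; print(k,np.round(o1+r1*t[0],4),np.round(o2+r2*t[1],4))
E
```

```text
top bench plane z= [ 0.002   0.0012 -0.0008]
top lug 81 [271.4 254.6] on z: [0.4819 0.1979 0.135 ]
top bar 91 [457.2 223.4] on z: [ 0.5733 -0.2641  0.087 ]
top tape 254 [352.8 297.3] on z: [ 0.391  -0.0048  0.017 ]
side bench plane z= [ 0.0024  0.0009 -0.0015]
side lug 74 [300.2 216.5] on z: [0.4785 0.1866 0.135 ]
side bar 96 [420.3 318.2] on z: [ 0.5716 -0.2752  0.087 ]
side tape 295 [309.5 297. ] on z: [ 0.389  -0.0133  0.017 ]
lug [0.484  0.1992 0.1223] [0.4853 0.1986 0.1224]
bar [ 0.5765 -0.2685  0.0742] [ 0.5787 -0.2694  0.0751]
tape [ 0.3917 -0.0057  0.0067] [ 0.3931 -0.0063  0.0068]
```

The two views disagree by about 9 mm in y. I move above the case and use the fingertips, whose position I know, to tell which calibration is right.

Call:
{"op": "move_arm", "data": {"motion": [[1, [0.025, -0.05, 0], 0.1], [1, [0.05, -0.1, 0], 0.25], [1, [0.075, -0.15, 0], 0.4], [1, [0.1, -0.2, 0], 0.5], [1, [0.125, -0.25, 0], 0.567]]}}

```text
time_s: 0.72
ee_pos: [0.304, 0.2685, 0.3026]
ee_rot: [-0.119, 0.993, -0.0, 0.0]
force: [0.9, 1.0, -1.1]
opening: 0.094
grasp_force: 0.0
```

Call:
{"op": "move_arm", "data": {"motion": [[1, [0.025, -0.05, 0], 0], [1, [0.05, -0.1, 0], 0], [1, [0.075, -0.15, 0], 0], [1, [0.1, -0.2, 0], 0], [1, [0.125, -0.25, 0], 0]]}}

```text
time_s: 1.35
ee_pos: [0.4291, 0.0183, 0.3026]
ee_rot: [-0.118, 0.993, 0.0, 0.0]
force: [1.0, 0.2, 0.2]
opening: 0.094
grasp_force: 0.0
```

Call:
{"op": "move_arm", "data": {"motion": [[1, [0.025, -0.05, 0], 0], [1, [0.05, -0.1, 0], 0], [1, [0.085, -0.15, 0], 0], [1, [0.1, -0.18, 0], 0], [1, [0.1, -0.18, 0], 0]]}}

```text
time_s: 1.98
ee_pos: [0.5289, -0.1614, 0.3016]
ee_rot: [-0.117, 0.993, 0.0, -0.001]
force: [-0.7, 0.6, -0.5]
opening: 0.0941
grasp_force: 0.0
```

```bash
python3 - <<'E'
from h import *
o=readout.get_obs(); print(o['time_s'],o['ee_pos'],o['ee_rot'])
snap('top','top1');snap('side','side1')
c=o['ee_pos']
fig=[]
for n in('top','side'):
    m=camera_model(n);K=np.array(m['K']);T=np.linalg.inv(m['world_from_camera'])
    def px(P): q=T[:3,:3]@P+T[:3,3]; return np.array([K[0,0]*q[0]/-q[2]+K[0,2],-K[1,1]*q[1]/-q[2]*1+K[1,2]])
    p,_=load(n+'1'); im=cv2.cvtColor(p,cv2.COLOR_RGB2BGR)
    a=np.deg2rad(103.5); s=4
    u,v=px(c-[0,0,.097]).astype(int); x0,y0=u-50,v-50
    crop=cv2.resize(im[y0:y0+100,x0:x0+100],None,fx=s,fy=s,interpolation=cv2.INTER_CUBIC)
    for k in(-1,1):
        for e in(.047,.0595):
            for dz in(-.097,):
                q=px(c+k*e*np.array([np.cos(a),np.sin(a),0])+[0,0,dz]); print(n,k,e,np.round(q,1)); cv2.circle(crop,tuple(((q-[x0,y0])*s+s/2).astype(int)),3,(0,255,255),-1)
    fig.append(crop)
cv2.imwrite('pics/tips.png',np.hstack(fig))
E
```

```text
1.975 [ 0.52888138 -0.16144749  0.30161105] [-1.16718796e-01  9.93164693e-01  3.20669470e-04 -7.16434311e-04]
top -1 0.047 [450.  225.3]
top -1 0.0595 [455.3 224.1]
top 1 0.047 [409.6 234.5]
top 1 0.0595 [404.2 235.8]
side -1 0.047 [399.8 277.1]
side -1 0.0595 [403.7 279.7]
side 1 0.047 [371.2 257.8]
side 1 0.0595 [367.6 255.4]
```

View pics/tips.png

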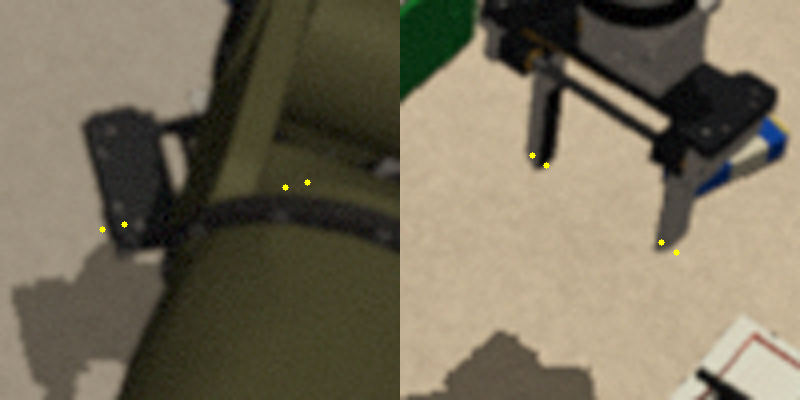

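```bash
python3 - <<'E'
from h import *
c=readout.get_obs()['ee_pos']; a=np.deg2rad(103.5); y=np.array([np.cos(a),np.sin(a),0]); x=np.array([np.sin(a),-np.cos(a),0])
m=camera_model('top');K=np.array(m['K']);T=np.linalg.inv(m['world_from_camera'])
px=lambda P:(lambda q:np.array([K[0,0]*q[0]/-q[2]+K[0,2],-K[1,1]*q[1]/-q[2]+K[1,2]]))(T[:3,:3]@P+T[:3,3])
u0,v0=px(c-[0,0,.097]).astype(int)-50
p,d=load('top1'); w=cloud('top',d)
print('crop origin',u0,v0)
for z in(0,.03,.05):
  print(z,[np.round((px(c+.0885*y+s*.0375*x+[0,0,z])-[u0,v0])*4).tolist() for s in(-1,1)])
q=w[v0+28:v0+62,u0+20:u0+44]; V=p.max(2)[v0+28:v0+62,u0+20:u0+44]
g=q[(V<70)&(q[...,2]>.2)]; 
l=(g-c)@np.c_[x,y,[0,0,1]]; print('local x range',np.percentile(l[:,0],[1,99]),'y',np.percentile(l[:,1],[1,99]),'z',np.percentile(l[:,2],[1,50,99]))
p,d=load('side1'); w=cloud('side',d); l=(w-c)@np.c_[x,y,[0,0,1]]
m=(abs(l[...,0])<.06)&(abs(l[...,1])<.12)&(l[...,2]>-.12)&(l[...,2]<-.03); k=l[m]
print('side fingers: n',len(k),'y',np.round(np.percentile(k[:,1],[1,25,50,75,99]),4),'x',np.round(np.percentile(k[:,0],[1,50,99]),4),'z',np.round(np.percentile(k[:,2],[1,99]),4))
E
```

```text
crop origin 379 180
0 [[102.0, 268.0], [63.0, 126.0]]
0.03 [[115.0, 256.0], [74.0, 109.0]]
0.05 [[124.0, 248.0], [82.0, 98.0]]
local x range [-0.05854227  0.02962099] y [0.04947102 0.11075976] z [0.01640238 0.04162773 0.19883161]
side fingers: n 263 y [-0.0637 -0.0602  0.0422  0.0452  0.0551] x [-0.0114 -0.0068  0.009 ] z [-0.0977 -0.031 ]
```

Call:
{"op": "move_arm", "data": {"motion": [[1, [0.02, -0.05, 0], 0], [1, [0.045, -0.109, 0], 0], [1, [0.045, -0.109, -0.05], 0], [1, [0.045, -0.109, -0.1], 0], [1, [0.045, -0.109, -0.1], 0]]}}

```text
time_s: 2.7
ee_pos: [0.5726, -0.2673, 0.1997]
ee_rot: [-0.118, 0.993, 0.002, -0.003]
force: [-0.4, 0.4, 0.9]
opening: 0.0941
grasp_force: 0.0
```

```bash
python3 - <<'E'
from h import *
o=readout.get_obs(); c=o['ee_pos']; print(o['time_s'],c,o['ee_rot'])
fig=[]
for n in('top','side'):
    p,_=snap(n,n+'2'); im=cv2.cvtColor(p,cv2.COLOR_RGB2BGR)
    m=camera_model(n);K=np.array(m['K']);T=np.linalg.inv(m['world_from_camera'])
    def px(P): q=T[:3,:3]@P+T[:3,3]; return np.array([K[0,0]*q[0]/-q[2]+K[0,2],-K[1,1]*q[1]/-q[2]+K[1,2]])
    a=np.deg2rad(103.5); s=5; u,v=px(c-[0,0,.097]).astype(int); x0,y0=u-40,v-50
    crop=cv2.resize(im[y0:y0+100,x0:x0+80],None,fx=s,fy=s,interpolation=cv2.INTER_CUBIC)
    for k in(-1,1):
        for e in(.047,.0595):
            q=px(c+k*e*np.array([np.cos(a),np.sin(a),0])+[0,0,-.097]); cv2.circle(crop,tuple(((q-[x0,y0])*s+s/2).astype(int)),3,(0,255,255),-1)
    fig.append(crop)
cv2.imwrite('pics/tips2.png',np.hstack(fig))
E
```

```text
2.7 [ 0.57262487 -0.26725002  0.19974918] [-0.11831174  0.99297114  0.00189996 -0.002652  ]
```

View pics/tips2.png

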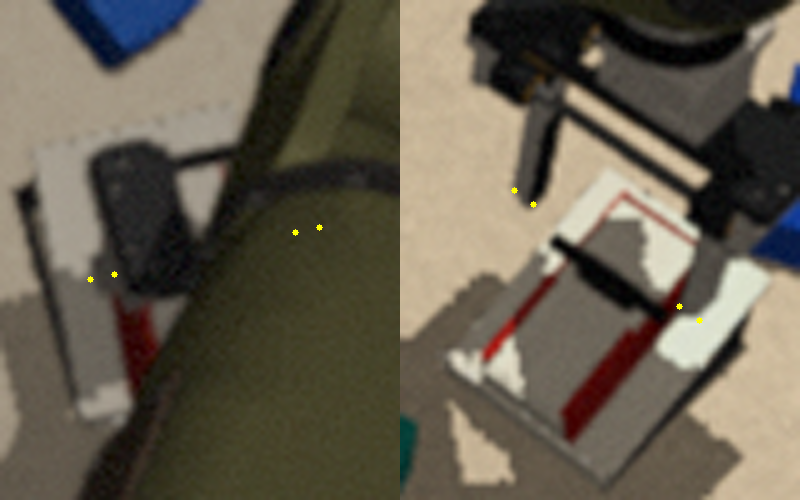

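The side view shows the fingertips about 1.5 px to the right of their prediction, while the top view is biased the opposite way. The truth therefore lies between the two, with the bar at about (0.571, -0.268, 0.085). The open fingers already straddle it (left picture edge (553,240), right (665,318)), so I lower and grip the bar ends. Gripped there and held nose-up, the case's own weight keeps the lid shut.

Call:
{"op": "move_arm", "data": {"motion": [[1, [-0.002, 0, -0.015], 0], [1, [-0.002, 0, -0.031], 0], [1, [-0.002, 0, -0.031], 0], [0.6, [-0.002, 0, -0.031], 0], [0.6, [-0.002, 0, -0.031], 0]], "newtons": 15}}

```text
time_s: 3.42
ee_pos: [0.5718, -0.2689, 0.1722]
ee_rot: [-0.118, 0.993, -0.0, 0.0]
force: [1.2, 0.2, 0.2]
opening: 0.0775
grasp_force: 0.0
```

Call:
{"op": "move_arm", "data": {"motion": [[0.6, [0, 0, 0], 0], [0.6, [0, 0, 0], 0], [0.6, [0, 0, 0], 0], [0.6, [0, 0, 0.004], 0], [0.6, [0, 0, 0.008], 0]]}}

```text
time_s: 4.05
ee_pos: [0.5713, -0.2686, 0.1792]
ee_rot: [-0.118, 0.993, 0.001, -0.001]
force: [-0.3, 0.0, -4.4]
opening: 0.0734
grasp_force: 15.0
```

```bash
python3 - <<'E'
from h import *
o=readout.get_obs(); print(o['time_s'],o['ee_pos'],o['force'],o['opening'],o['grasp_force'])
p,_=snap('side','side3'); cv2.imwrite('pics/c3.png',cv2.resize(cv2.cvtColor(p,cv2.COLOR_RGB2BGR)[260:380,360:480],(600,600),interpolation=cv2.INTER_CUBIC))
E
```

```text
4.05 [ 0.57129153 -0.26855773  0.17917143] [-0.283888    0.02683479 -4.38796982] 0.07340020953579421 14.99953955411911
```

View pics/c3.png

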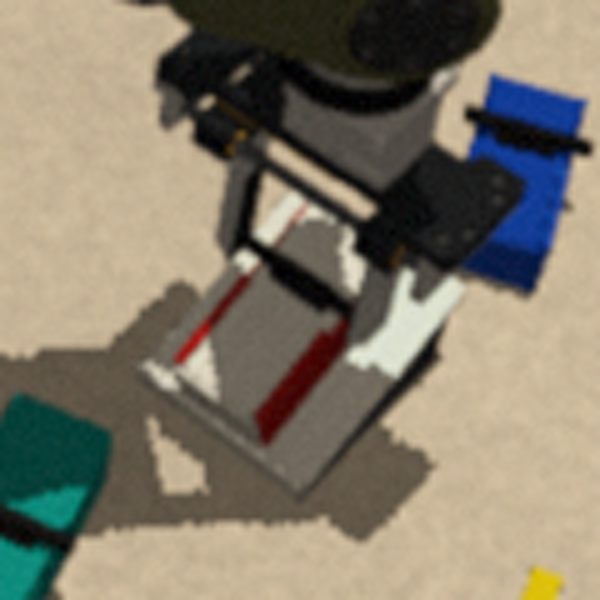

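The bar is gripped (0.0734 m) and the weight is carried. I raise the grip to 60 N so the case keeps its nose-up angle, then lift.

Call:
{"op": "move_arm", "data": {"motion": [[0.6, [0, 0, 0], 0], [0.6, [0, 0, 0.02], 0], [0.6, [0, 0, 0.06], 0], [0.6, [0, 0, 0.1], 0], [0.6, [0, 0, 0.13], 0]], "newtons": 60}}

```text
time_s: 4.72
ee_pos: [0.5716, -0.2688, 0.3131]
ee_rot: [-0.118, 0.993, -0.001, 0.001]
force: [0.5, 0.1, -2.9]
opening: 0.0725
grasp_force: 60.0
```

```bash
cat >> h.py <<'E'
def case(n,tag,new=True):
    """angle of red/lid points relative to the TCP, in the tool's x-z plane"""
    o=readout.get_obs(); c=o['ee_pos']; q=o['ee_rot']
    from scipy.spatial.transform import Rotation as R
    y=R.from_quat(q).as_matrix()[:,1]; y[2]=0; y/=np.linalg.norm(y); x=np.array([y[1],-y[0],0])
    p,d=snap(n,tag); w=cloud(n,d); l=(w-c)@np.c_[x,y,[0,0,1]]
    hsv=cv2.cvtColor(p,cv2.COLOR_RGB2HSV).astype(int); H,S,V=hsv[...,0],hsv[...,1],hsv[...,2]
    near=(abs(l[...,0])<.16)&(abs(l[...,1])<.06)&(l[...,2]<-.03)&(l[...,2]>-.25)
    red=near&((H<8)|(H>172))&(S>110)&(V>35)
    k=l[red]; print(n,'t',o['time_s'],'tcp',np.round(c,4),'F',np.round(o['force'],1),'open',round(o['opening'],4),'red',len(k))
    if len(k)>10:
        k2=k[:,[0,2]]; ln=cv2.fitLine(k2.astype(np.float32),cv2.DIST_L2,0,.01,.01).ravel(); print('line dir deg',np.degrees(np.arctan(ln[1]/ln[0])).round(1),'x',np.percentile(k2[:,0],[1,99]).round(3),'z',np.percentile(k2[:,1],[1,99]).round(3))
    return p,d,l
E
python3 - <<'E'
from h import *
case('side','side4'); print(readout.get_obs()['qpos'].round(2),readout.get_obs()['grasp_force'])
p=cv2.imread('pics/side4.png'); cv2.imwrite('pics/c4.png',cv2.resize(p[200:340,350:490],(600,600),interpolation=cv2.INTER_CUBIC))
E
```

```text
side t 4.725 tcp [ 0.5716 -0.2688  0.3131] F [ 0.5  0.1 -2.9] open 0.0725 red 218
line dir deg 17.7 x [-0.062  0.01 ] z [-0.152 -0.101]
[-0.5   0.47  1.25 -0.    1.41 -2.3 ] 59.99866247177124
```

View pics/c4.png

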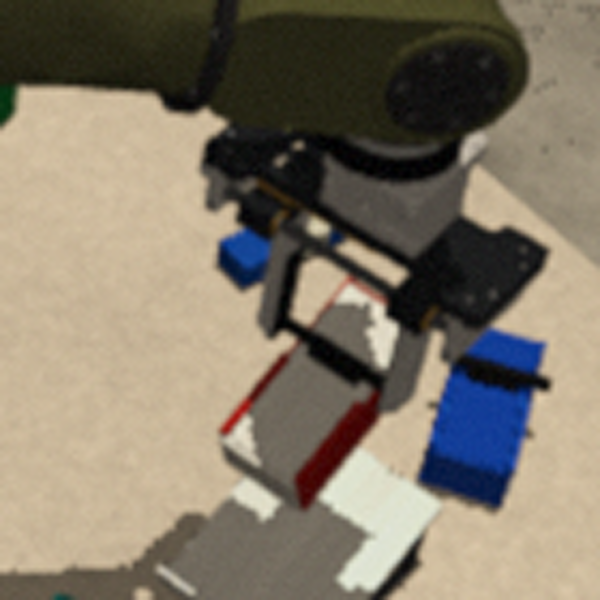

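The case is held 17.7° nose-up with the lid shut. I carry it to above the bin's mouth, turning it so that the nose points to the bin's -y.

Call:
{"op": "move_arm", "data": {"motion": [[0.6, [0, 0.015, 0.02], -0.05], [0.6, [0, 0.045, 0.04], -0.15], [0.6, [0, 0.085, 0.055], -0.28], [0.6, [0, 0.13, 0.06], -0.42], [0.6, [0, 0.175, 0.06], -0.56]]}}

```text
time_s: 5.4
ee_pos: [0.5713, -0.0925, 0.3705]
ee_rot: [0.164, 0.987, -0.0, 0.001]
force: [0.4, 0.2, -4.5]
opening: 0.0722
grasp_force: 60.0
```

Call:
{"op": "move_arm", "data": {"motion": [[0.6, [0.002, 0.045, 0], -0.14], [0.6, [0.004, 0.09, 0], -0.28], [0.6, [0.006, 0.135, 0], -0.42], [0.6, [0.008, 0.18, 0], -0.56], [0.6, [0.01, 0.225, 0], -0.7]]}}

```text
time_s: 6.02
ee_pos: [0.5813, 0.1326, 0.37]
ee_rot: [0.492, 0.871, 0.0, 0.0]
force: [0.5, -0.2, -4.0]
opening: 0.073
grasp_force: 60.0
```

Call:
{"op": "move_arm", "data": {"motion": [[0.6, [0.001, 0.045, 0], -0.11], [0.6, [0.001, 0.085, 0], -0.18], [0.6, [0.001, 0.11, 0], -0.22], [0.6, [0.001, 0.128, 0], -0.232], [0.6, [0.001, 0.128, 0], -0.232]]}}

```text
time_s: 6.65
ee_pos: [0.5823, 0.26, 0.3695]
ee_rot: [0.587, 0.81, -0.0, -0.0]
force: [0.2, -0.8, -4.1]
opening: 0.0727
grasp_force: 60.0
```

```bash
python3 - <<'E'
from h import *
case('side','side5'); case('top','top5'); print(readout.get_obs()['qpos'].round(2),readout.get_obs()['ee_rot'])
a=cv2.imread('pics/side5.png')[110:270,240:400];b=cv2.imread('pics/top5.png')[150:310,190:350]
cv2.imwrite('pics/c5.png',cv2.resize(np.hstack([a,b]),(800,400),interpolation=cv2.INTER_CUBIC))
# mouth outline in the first top/side picture: dark interior (z<.085) inside bin
o=np.array([.534,.209]); X=np.array([.951,.309]);Y=np.array([-.309,.951])
for n in('top','side'):
    p,d=load(n+'0'); w=cloud(n,d); q=w[...,:2]-o; bx=q@X; by=q@Y
    for z0 in(.09,):
        m=(abs(by)<.03)&(abs(bx)<.15)&(w[...,2]>z0); h=bx[m]; c,e=np.histogram(h,np.arange(-.15,.151,.006)); print(n,'x rim',[(round(e[i],3),c[i]) for i in range(len(c)) if e[i]>-.02])
        m=(bx>.04)&(bx<.09)&(abs(by)<.1)&(w[...,2]>z0); c,e=np.histogram(by[m],np.arange(-.09,.091,.006)); print('y',[(round(e[i],3),c[i]) for i in range(len(c)) if c[i]])
E
```

```text
side t 6.65 tcp [0.5823 0.26   0.3695] F [ 0.2 -0.8 -4.1] open 0.0727 red 299
line dir deg 22.8 x [-0.055  0.057] z [-0.154 -0.086]
top t 6.7 tcp [0.5825 0.2591 0.3696] F [-0.2 -1.  -4.8] open 0.0725 red 0
[ 0.36  0.47  1.14 -0.    1.53  0.05] [ 5.87360099e-01  8.09325701e-01 -1.47337342e-04  4.61535516e-05]
top x rim [(np.float64(-0.018), np.int64(56)), (np.float64(-0.012), np.int64(63)), (np.float64(-0.006), np.int64(55)), (np.float64(0.0), np.int64(56)), (np.float64(0.006), np.int64(46)), (np.float64(0.012), np.int64(8)), (np.float64(0.018), np.int64(0)), (np.float64(0.024), np.int64(0)), (np.float64(0.03), np.int64(0)), (np.float64(0.036), np.int64(0)), (np.float64(0.042), np.int64(0)), (np.float64(0.048), np.int64(0)), (np.float64(0.054), np.int64(0)), (np.float64(0.06), np.int64(0)), (np.float64(0.066), np.int64(0)), (np.float64(0.072), np.int64(0)), (np.float64(0.078), np.int64(0)), (np.float64(0.084), np.int64(0)), (np.float64(0.09), np.int64(0)), (np.float64(0.096), np.int64(0)), (np.float64(0.102), np.int64(0)), (np.float64(0.108), np.int64(0)), (np.float64(0.114), np.int64
[... 1046 characters left out ...]
t64(0)), (np.float64(0.084), np.int64(0)), (np.float64(0.09), np.int64(0)), (np.float64(0.096), np.int64(0)), (np.float64(0.102), np.int64(0)), (np.float64(0.108), np.int64(2)), (np.float64(0.114), np.int64(25)), (np.float64(0.12), np.int64(42)), (np.float64(0.126), np.int64(8)), (np.float64(0.132), np.int64(0)), (np.float64(0.138), np.int64(0)), (np.float64(0.144), np.int64(0))]
y [(np.float64(-0.078), np.int64(22)), (np.float64(-0.072), np.int64(39)), (np.float64(-0.066), np.int64(14)), (np.float64(-0.06), np.int64(8)), (np.float64(-0.054), np.int64(4)), (np.float64(0.048), np.int64(4)), (np.float64(0.054), np.int64(16)), (np.float64(0.06), np.int64(25)), (np.float64(0.066), np.int64(22))]
```

View pics/c5.png

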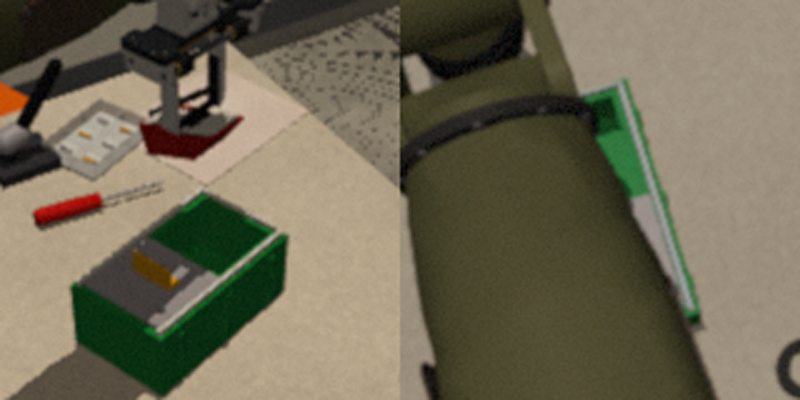

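Call:
{"op": "move_arm", "data": {"motion": [[0.6, [0, 0, -0.02], 0], [0.6, [0, 0, -0.05], 0], [0.6, [0, 0, -0.08], 0], [0.6, [0, 0, -0.1], 0], [0.6, [0, 0, -0.108], 0]]}}

```text
time_s: 7.38
ee_pos: [0.5826, 0.2582, 0.2609]
ee_rot: [0.588, 0.809, -0.001, -0.0]
force: [-0.1, -0.0, -1.5]
opening: 0.0725
grasp_force: 60.0
```

```bash
python3 - <<'E'
from h import *
case('side','side6')
E
```

```text
side t 7.375 tcp [0.5826 0.2582 0.2609] F [-0.1 -0.  -1.5] open 0.0725 red 246
line dir deg 18.5 x [-0.059  0.055] z [-0.149 -0.086]
```

Call:
{"op": "move_arm", "data": {"motion": [[0.6, [0, 0, -0.003], 0], [0.6, [0, 0, -0.007], 0], [0.6, [0, 0, -0.011], 0], [0.6, [0, 0, -0.015], 0], [0.6, [0, 0, -0.018], 0]], "newtons": 12}}

```text
time_s: 8.05
ee_pos: [0.5827, 0.2592, 0.2434]
ee_rot: [0.587, 0.809, 0.0, -0.0]
force: [0.7, -0.0, -0.6]
opening: 0.0738
grasp_force: 12.0
```

```bash
python3 - <<'E'
from h import *
case('side','side7')
E
```

```text
side t 8.05 tcp [0.5827 0.2592 0.2434] F [ 0.7 -0.  -0.6] open 0.0738 red 295
line dir deg -1.8 x [-0.047  0.07 ] z [-0.137 -0.09 ]
```

The rail is tipping the case as planned, and it is about flat now. I lower further.

Call:
{"op": "move_arm", "data": {"motion": [[0.6, [0, 0, -0.003], 0], [0.6, [0, 0, -0.006], 0], [0.6, [0, 0, -0.009], 0], [0.6, [0, 0, -0.012], 0], [0.6, [0, 0, -0.012], 0]]}}

```text
time_s: 8.72
ee_pos: [0.5827, 0.2587, 0.2314]
ee_rot: [0.588, 0.809, -0.0, 0.0]
force: [1.0, -3.7, -0.3]
opening: 0.0736
grasp_force: 12.0
```

```bash
python3 - <<'E'
from h import *
case('side','side8')
E
```

```text
side t 8.725 tcp [0.5827 0.2587 0.2314] F [ 1.  -3.7 -0.3] open 0.0736 red 258
line dir deg -26.5 x [-0.03   0.071] z [-0.155 -0.088]
```

Call:
{"op": "move_arm", "data": {"motion": [[0.6, [0.001, -0.003, -0.004], 0], [0.6, [0.002, -0.007, -0.008], 0], [0.6, [0.004, -0.011, -0.012], 0], [0.6, [0.005, -0.015, -0.016], 0], [0.6, [0.005, -0.015, -0.018], 0]]}}

```text
time_s: 9.4
ee_pos: [0.5878, 0.2435, 0.2134]
ee_rot: [0.588, 0.809, -0.0, 0.0]
force: [0.4, -6.8, 1.8]
opening: 0.0738
grasp_force: 12.0
```

```bash
python3 - <<'E'
from h import *
case('side','side9')
E
```

```text
side t 9.4 tcp [0.5878 0.2435 0.2134] F [ 0.4 -6.8  1.8] open 0.0738 red 151
line dir deg -26.3 x [-0.036  0.04 ] z [-0.151 -0.086]
```

```bash
python3 -c "
import cv2
cv2.imwrite('pics/c9.png',cv2.resize(cv2.imread('pics/side9.png')[130:270,240:380],(600,600),interpolation=cv2.INTER_CUBIC))"
```

```text
(no output)
```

View pics/c9.png

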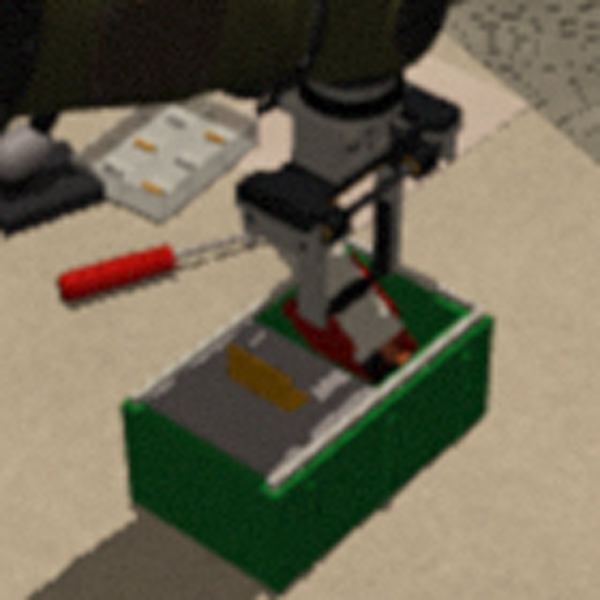

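Call:
{"op": "move_arm", "data": {"motion": [[0.6, [0, 0, -0.003], 0], [0.6, [0, 0, -0.006], 0], [0.6, [0, 0, -0.008], 0], [0.6, [0, 0, -0.01], 0], [0.6, [0, 0, -0.01], 0]], "newtons": 10}}

```text
time_s: 10.07
ee_pos: [0.588, 0.2432, 0.2038]
ee_rot: [0.588, 0.809, -0.0, 0.001]
force: [1.3, -8.1, -0.2]
opening: 0.0735
grasp_force: 10.0
```

```bash
cat > m.py <<'E'
from h import *
import sys
def geo(tag):
    p,d,l=case('side',tag)
    hsv=cv2.cvtColor(p,cv2.COLOR_RGB2HSV).astype(int); H,S,V=hsv[...,0],hsv[...,1],hsv[...,2]
    near=(abs(l[...,1])<.03)&(abs(l[...,0])<.1)&(l[...,2]<-.075)&(l[...,2]>-.22)
    for k,m in(('lid',near&(S<70)&(V>70)),('copper',near&(H>5)&(H<20)&(S>80)&(V>70)),('red',near&((H<6)|(H>174))&(S>130))):
        q=l[m]
        if len(q)<6: print(k,len(q)); continue
        f=cv2.fitLine(q[:,[0,2]].astype(np.float32),cv2.DIST_HUBER,0,.01,.01).ravel()
        print(k,len(q),'ang',np.degrees(np.arctan2(f[1],f[0])).round(1),'x',np.percentile(q[:,0],[2,98]).round(3),'z',np.percentile(q[:,2],[2,98]).round(3))
geo(sys.argv[1])
E
python3 m.py side10
```

```text
side t 10.075 tcp [0.588  0.2432 0.2038] F [ 1.3 -8.1 -0.2] open 0.0735 red 107
line dir deg -31.8 x [-0.039  0.032] z [-0.156 -0.08 ]
lid 260 ang -50.1 x [-0.052  0.099] z [-0.209 -0.078]
copper 18 ang -61.7 x [-0.005  0.031] z [-0.156 -0.084]
red 78 ang -27.9 x [-0.036  0.032] z [-0.15  -0.084]
```

Call:
{"op": "move_arm", "data": {"motion": [[0.6, [0, 0, 0.012], 0], [0.6, [0, 0, 0.024], 0], [0.6, [0, 0, 0.03], 0], [0.6, [0, 0, 0.03], 0], [0.6, [0, 0, 0.03], 0]]}}

```text
time_s: 10.75
ee_pos: [0.5875, 0.2442, 0.2333]
ee_rot: [0.587, 0.809, -0.0, -0.0]
force: [0.8, -0.5, -2.8]
opening: 0.0737
grasp_force: 10.0
```

```bash
python3 m.py side11
```

```text
side t 10.75 tcp [0.5875 0.2442 0.2333] F [ 0.8 -0.5 -2.8] open 0.0737 red 304
line dir deg -54.8 x [-0.036  0.046] z [-0.171 -0.085]
lid 223 ang -37.0 x [-0.049  0.084] z [-0.136 -0.076]
copper 25 ang -46.9 x [-0.028  0.045] z [-0.173 -0.082]
red 258 ang -62.3 x [-0.03   0.044] z [-0.17  -0.087]
```

The lip now lies at (+45, -85) mm from the bar, so the lid is fully open and the case is about 54° nose-down. I press once more to steepen it, shake, and lift.

Call:
{"op": "move_arm", "data": {"motion": [[0.6, [0.002, -0.005, -0.012], 0], [0.6, [0.002, -0.005, -0.022], 0], [0.6, [0.002, -0.005, -0.03], 0], [0.6, [0.002, -0.005, -0.034], 0], [0.6, [0.002, -0.005, -0.034], 0]]}}

```text
time_s: 11.42
ee_pos: [0.5895, 0.2393, 0.1994]
ee_rot: [0.587, 0.809, -0.0, -0.0]
force: [-0.7, 0.8, -1.2]
opening: 0.0736
grasp_force: 10.0
```

Call:
{"op": "move_arm", "data": {"motion": [[0.6, [0, 0, 0.006], 0], [0.6, [0, 0, 0], 0], [0.6, [0, 0, 0.006], 0], [0.6, [0, 0, 0], 0], [0.6, [0, 0, 0], 0]]}}

```text
time_s: 12.05
ee_pos: [0.5895, 0.2392, 0.1991]
ee_rot: [0.587, 0.809, -0.0, -0.0]
force: [0.9, 0.9, -0.9]
opening: 0.0739
grasp_force: 10.0
```

Call:
{"op": "move_arm", "data": {"motion": [[0.6, [0, 0, 0.02], 0], [0.6, [0, 0, 0.05], 0], [0.6, [0, 0, 0.08], 0], [0.6, [0, 0, 0.1], 0], [0.6, [0, 0, 0.1], 0]], "newtons": 15}}

```text
time_s: 12.68
ee_pos: [0.5899, 0.2391, 0.3008]
ee_rot: [0.587, 0.809, 0.001, 0.001]
force: [-0.2, 0.3, -3.4]
opening: 0.0734
grasp_force: 15.0
```

```bash
python3 m.py side12; python3 - <<'E'
from h import *
F=[]
for i in range(10): grab_frame('top'); F.append(readout.get_obs()['force'][2])
print('Fz',np.mean(F),np.std(F))
a=cv2.imread('pics/side12.png')[110:250,250:390]
cv2.imwrite('pics/c12.png',cv2.resize(a,(600,600),interpolation=cv2.INTER_CUBIC))
E
```

```text
side t 12.675 tcp [0.5899 0.2391 0.3008] F [-0.2  0.3 -3.4] open 0.0734 red 443
line dir deg -46.8 x [-0.032  0.064] z [-0.175 -0.087]
lid 246 ang -51.2 x [-0.059  0.079] z [-0.203 -0.077]
copper 41 ang -47.8 x [-0.037  0.06 ] z [-0.163 -0.084]
red 388 ang -36.9 x [-0.028  0.062] z [-0.173 -0.091]
Fz -2.788402354810229 0.5845543259530946
```

View pics/c12.png

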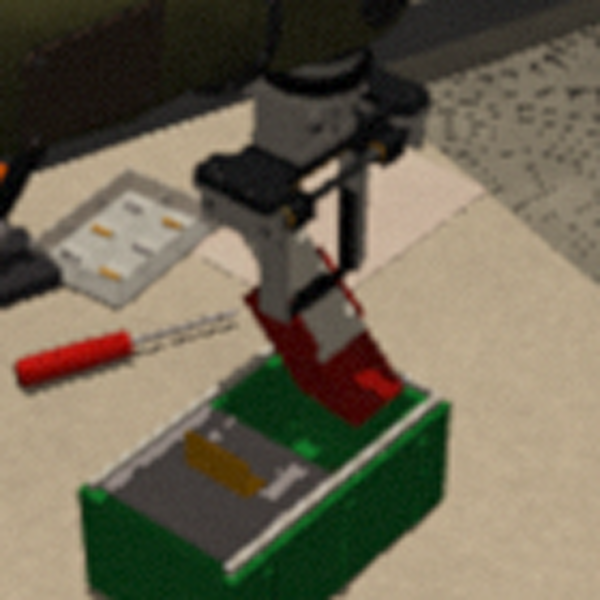

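The case hangs open and empty: its bare red ramp is lit at (380,380), and it weighs about 2.8 N, which matches the empty case plus lid. I carry it to the free bench area to the right of the bin.

Call:
{"op": "move_arm", "data": {"motion": [[0.6, [0, -0.01, 0.02], 0], [0.6, [-0.003, -0.035, 0.04], 0], [0.6, [-0.008, -0.075, 0.05], 0], [0.6, [-0.013, -0.12, 0.05], 0], [0.6, [-0.018, -0.165, 0.05], 0]]}}

```text
time_s: 13.85
ee_pos: [0.5712, 0.0723, 0.3515]
ee_rot: [0.587, 0.809, 0.001, 0.001]
force: [1.1, -0.5, -4.2]
opening: 0.0734
grasp_force: 15.0
```

Call:
{"op": "move_arm", "data": {"motion": [[0.6, [-0.004, -0.045, 0], 0], [0.6, [-0.008, -0.09, 0], 0], [0.6, [-0.011, -0.12, -0.02], 0], [0.6, [-0.012, -0.135, -0.06], 0], [0.6, [-0.012, -0.135, -0.11], 0]]}}

```text
time_s: 14.48
ee_pos: [0.5599, -0.0626, 0.2409]
ee_rot: [0.588, 0.809, 0.001, 0.002]
force: [0.8, -0.4, -2.4]
opening: 0.0733
grasp_force: 15.0
```

Call:
{"op": "move_arm", "data": {"motion": [[0.6, [0, 0, -0.03], 0], [0.6, [0, 0, -0.05], 0], [0.6, [0, 0, -0.06], 0], [0.6, [0, 0, -0.062], 0], [0.6, [0, 0, -0.062], 0]], "newtons": 12}}

```text
time_s: 15.1
ee_pos: [0.56, -0.061, 0.1787]
ee_rot: [0.587, 0.809, 0.0, 0.001]
force: [0.4, -0.6, -2.9]
opening: 0.0737
grasp_force: 12.0
```

```bash
python3 m.py side13
```

```text
side t 15.1 tcp [ 0.56   -0.061   0.1787] F [ 0.4 -0.6 -2.9] open 0.0737 red 512
line dir deg -44.3 x [-0.038  0.065] z [-0.174 -0.089]
lid 633 ang 1.7 x [-0.097  0.097] z [-0.185 -0.089]
copper 81 ang -34.3 x [-0.072  0.067] z [-0.184 -0.091]
red 450 ang -40.9 x [-0.034  0.063] z [-0.174 -0.094]
```

Call:
{"op": "move_arm", "data": {"motion": [[0.6, [0, 0, -0.005], 0], [0.6, [0, 0.001, -0.01], 0], [0.6, [-0.001, 0.003, -0.014], 0], [0.6, [-0.002, 0.006, -0.017], 0], [0.6, [-0.002, 0.006, -0.017], 0]]}}

```text
time_s: 15.78
ee_pos: [0.5576, -0.0546, 0.1605]
ee_rot: [0.587, 0.809, -0.0, -0.0]
force: [-0.7, 0.6, -1.3]
opening: 0.0734
grasp_force: 12.0
```

Call:
{"op": "move_arm", "data": {"motion": [[0.6, [-0.004, 0.012, -0.004], 0], [0.6, [-0.008, 0.023, -0.01], 0], [0.6, [-0.011, 0.033, -0.017], 0], [0.6, [-0.014, 0.042, -0.026], 0], [0.6, [-0.014, 0.042, -0.026], 0]]}}

```text
time_s: 16.4
ee_pos: [0.5434, -0.0121, 0.1341]
ee_rot: [0.587, 0.809, -0.0, -0.0]
force: [0.5, 0.2, -2.8]
opening: 0.0735
grasp_force: 12.0
```

```bash
python3 m.py side14
```

```text
side t 16.4 tcp [ 0.5434 -0.0121  0.1341] F [ 0.5  0.2 -2.8] open 0.0735 red 539
line dir deg 0.7 x [-0.009  0.109] z [-0.136 -0.09 ]
lid 429 ang 15.7 x [-0.098  0.093] z [-0.14  -0.093]
copper 62 ang 12.9 x [-0.019  0.099] z [-0.14  -0.094]
red 445 ang 1.9 x [-0.005  0.097] z [-0.135 -0.091]
```

Call:
{"op": "move_arm", "data": {"motion": [[0.6, [0, 0, -0.002], 0], [0.6, [0, 0, -0.002], 0], [1, [0, 0, -0.002], 0], [1, [0, 0, -0.002], 0], [1, [0, 0, -0.002], 0]]}}

```text
time_s: 17.08
ee_pos: [0.5436, -0.0128, 0.1325]
ee_rot: [0.587, 0.809, -0.0, -0.0]
force: [0.6, 0.5, -0.6]
opening: 0.0935
grasp_force: 0.0
```

Call:
{"op": "move_arm", "data": {"motion": [[1, [0, 0, 0], 0], [1, [0, 0, 0.04], 0], [1, [0, 0, 0.09], 0], [1, [0, 0, 0.14], 0], [1, [0, 0, 0.19], 0]]}}

```text
time_s: 17.7
ee_pos: [0.5434, -0.0128, 0.3243]
ee_rot: [0.587, 0.809, 0.0, 0.0]
force: [0.7, 0.1, 0.3]
opening: 0.094
grasp_force: 0.0
```

```bash
python3 - <<'E'
from h import *
o=readout.get_obs(); print(o['time_s'],o['ee_pos'],o['opening'],o['qpos'].round(2))
for n in('side','top'):
    p,d=snap(n,n+'15'); w=cloud(n,d); hsv=cv2.cvtColor(p,cv2.COLOR_RGB2HSV).astype(int); H,S,V=hsv[...,0],hsv[...,1],hsv[...,2]
    x,y,z=w[...,0],w[...,1],w[...,2]
    red=((H<8)|(H>172))&(S>120)&(V>50)&(abs(x-.55)<.12)&(abs(y+.04)<.13)&(z>0.003)&(z<.1)
    if red.sum()>10:
        q=w[red]; r=cv2.minAreaRect(q[:,:2].astype(np.float32)*1000); print(n,'case',red.sum(),np.round(r[0]),np.round(r[1]),r[2],'z',np.percentile(q[:,2],[2,50,98]).round(3))
    b=w[...,:2]-[.534,.209]; bx=b@[.951,.309]; by=b@[-.309,.951]
    inn=(bx>.012)&(bx<.112)&(abs(by)<.052)&(z<.09)
    dark=inn&(S<110); print(n,'mouth px',inn.sum(),'non-green',dark.sum(), 'z',np.percentile(z[dark],[5,50,95]).round(3) if dark.sum()>5 else '')
    if dark.sum():
        k,lab,st,ce=cv2.connectedComponentsWithStats(dark.astype(np.uint8)); print([(st[i,4],ce[i].round().tolist()) for i in range(1,k) if st[i,4]>8])
    # stray cells on bench: dark/copper small things near bin top or bench
    g=(abs(bx)<.2)&(abs(by)<.15)&(V<45)&(z>.003)&~inn&(z<.12); print(n,'dark elsewhere',g.sum())
    L=(H>15)&(H<38)&(S>110)&(z>.12)&(z<.15)&(abs(bx)<.13)&(abs(by)<.08)
    if L.sum(): print(n,'lug bin-frame',L.sum(),np.c_[bx[L],by[L],z[L]].mean(0).round(4))
E
```

```text
17.7 [ 0.54338531 -0.01278472  0.32434723] 0.09399063380892636 [-0.09  0.27  1.51  0.    1.36 -0.41]
side case 484 [558. -57.] [ 66. 127.] 20.008956909179688 z [0.004 0.023 0.042]
side mouth px 43 non-green 4 z 
[]
side dark elsewhere 181
side lug bin-frame 73 [-5.360e-02  1.000e-04  1.293e-01]
top mouth px 1018 non-green 106 z [0.014 0.019 0.029]
[(np.int32(74), [279.0, 218.0]), (np.int32(32), [259.0, 226.0])]
top dark elsewhere 319
top lug bin-frame 78 [-0.0524  0.0058  0.133 ]
```

The case stands upright on the bench and the cells look to be in the bin. Next I close the fingers, turn the pads square to the lug, and go behind it.

Call:
{"op": "move_arm", "data": {"motion": [[0.5, [-0.015, 0.035, 0], 0.16], [0, [-0.03, 0.075, 0], 0.33], [0, [-0.05, 0.12, 0], 0.5], [0, [-0.07, 0.165, 0], 0.67], [0, [-0.086, 0.2, 0], 0.84]], "newtons": 30}}

```text
time_s: 18.42
ee_pos: [0.4566, 0.1887, 0.3219]
ee_rot: [0.203, 0.979, -0.0, -0.0]
force: [1.6, -0.1, -0.7]
opening: 0.0476
grasp_force: 0.0
```

Call:
{"op": "move_arm", "data": {"motion": [[0, [0, 0, 0], 0.17], [0, [0, 0, 0], 0.34], [0, [0, 0, 0], 0.51], [0, [0, 0, 0], 0.68], [0, [0, 0, 0], 0.731]]}}

```text
time_s: 19.05
ee_pos: [0.4575, 0.1872, 0.3218]
ee_rot: [-0.159, 0.987, -0.0, -0.001]
force: [-0.0, 0.3, 0.0]
opening: 0.0006
grasp_force: 0.0
```

Call:
{"op": "move_arm", "data": {"motion": [[0, [0, 0, -0.04], 0], [0, [0, 0, -0.08], 0], [0, [0, 0, -0.1], 0], [0, [0, 0, -0.11], 0], [0, [0, 0, -0.11], 0]]}}

```text
time_s: 19.68
ee_pos: [0.4575, 0.1871, 0.2123]
ee_rot: [-0.157, 0.988, -0.0, -0.0]
force: [0.0, -0.1, 0.3]
opening: 0.0004
grasp_force: 0.0
```

```bash
python3 - <<'E'
from h import *
o=readout.get_obs(); print(o['time_s'],o['ee_pos'],o['ee_rot'],o['opening'])
e=(o['ee_pos'][:2]-[.534,.209]); print('tool bin',e@[.951,.309],e@[-.309,.951])
for n in('side','top'):
    p,d=snap(n,n+'16'); w=cloud(n,d); hsv=cv2.cvtColor(p,cv2.COLOR_RGB2HSV).astype(int); H,S,V=hsv[...,0],hsv[...,1],hsv[...,2]
    x,y,z=w[...,0],w[...,1],w[...,2]; b=w[...,:2]-[.534,.209]; bx=b@[.951,.309]; by=b@[-.309,.951]
    L=(H>15)&(H<38)&(S>110)&(z>.12)&(z<.15)&(abs(bx)<.13)&(abs(by)<.08)
    if L.sum(): print(n,'lug',L.sum(),np.percentile(bx[L],[3,50,97]).round(4),np.percentile(by[L],[3,97]).round(4))
    # case frame: nose 288deg, bar at (.543,-.012) with x=-36
    C=np.array([.543,-.013])+.036*np.array([.309,-.951]); q=w[...,:2]-C; cx=q@[.309,-.951]; cy=q@[.951,.309]
    ins=(abs(cx)<.07)&(abs(cy)<.04)&(z<.06)&(z>-.01)
    for nm,m in(('dark',ins&(V<45)),('copper',ins&(H>8)&(H<22)&(S>100)&(V>60)),('barblk',(abs(cx)<.08)&(abs(cy)<.045)&(V<60)&(z>.04)&(z<.07)),('red',ins&((H<8)|(H>172))&(S>110))):
        print(n,nm,m.sum(),*( (np.percentile(cx[m],[3,50,97]).round(3),np.percentile(cy[m],[3,97]).round(3),np.percentile(z[m],[3,97]).round(3)) if m.sum()>3 else ()))
    p0,d0=load(n+'0'); df=np.abs(p.astype(int)-p0).sum(2); inn=(bx>.012)&(bx<.112)&(abs(by)<.054)&(z<.09)
    ch=inn&(df>60); print(n,'mouth',inn.sum(),'changed',ch.sum(),'depth change',np.nanmedian((d0-d)[ch]) if ch.sum() else '')
E
```

```text
19.675 [0.45754953 0.18714857 0.21229965] [-1.56961015e-01  9.87604716e-01 -6.38765920e-05 -4.01062734e-04] 0.00044698611392525814
tool bin -0.07945649086052485 0.002842486090912812
side lug 45 [-0.0694 -0.0541 -0.0494] [-0.0269  0.0017]
side dark 62 [-0.028 -0.023 -0.019] [-0.036  0.027] [0.042 0.054]
side copper 13 [-0.023  0.037  0.061] [-0.03   0.002] [-0.004  0.02 ]
side barblk 68 [-0.028 -0.023 -0.019] [-0.036  0.026] [0.042 0.054]
side red 557 [-0.046  0.02   0.066] [-0.03  0.03] [-0.001  0.043]
side mouth 40 changed 4 depth change 0.011206508
top dark 54 [-0.034 -0.031 -0.027] [-0.032  0.025] [0.044 0.054]
top copper 6 [-0.052  0.046  0.068] [-0.027  0.023] [-0.002  0.041]
top barblk 74 [-0.034 -0.03  -0.026] [-0.033  0.029] [0.043 0.054]
top red 482 [-0.045  0.04   0.066] [-0.027  0.029] [0.002 0.044]
top mouth 684 changed 159 depth change 0.0149252415
```

The case is empty (only the bar shows dark in it), and the mouth's contents stand about 15 mm higher, as cells would. I push the lug towards the bin's +x.

Call:
{"op": "move_arm", "data": {"motion": [[0, [0.01, 0.003, 0], 0], [0, [0.02, 0.0065, 0], 0], [0, [0.038, 0.0123, 0], 0], [0, [0.057, 0.0185, 0], 0], [0, [0.076, 0.0247, 0], 0]]}}

```text
time_s: 20.4
ee_pos: [0.5345, 0.2122, 0.2129]
ee_rot: [-0.157, 0.988, -0.0, -0.0]
force: [-5.9, -1.6, 5.5]
opening: 0.0005
grasp_force: 3.0
```

Call:
{"op": "move_arm", "data": {"motion": [[0, [0.01, 0.0032, 0], 0], [0, [0.019, 0.0062, 0], 0], [0, [0.027, 0.0088, 0], 0], [0, [0.033, 0.0107, 0], 0], [0, [0.036, 0.0117, 0], 0]]}}

```text
time_s: 21.02
ee_pos: [0.5698, 0.2237, 0.2126]
ee_rot: [-0.157, 0.988, -0.0, -0.0]
force: [-4.8, -1.7, 3.2]
opening: 0.0004
grasp_force: 2.7
```

Call:
{"op": "move_arm", "data": {"motion": [[0, [0.002, 0.0007, 0], 0], [0, [0.004, 0.0013, 0], 0], [0, [0.006, 0.002, 0], 0], [0, [0.008, 0.0026, 0], 0], [0, [0.01, 0.0032, 0], 0]]}}

```text
time_s: 21.65
ee_pos: [0.5797, 0.2268, 0.2126]
ee_rot: [-0.157, 0.988, 0.0, -0.0]
force: [-4.6, -1.1, 2.5]
opening: 0.0004
grasp_force: 2.0
```

Call:
{"op": "move_arm", "data": {"motion": [[0, [0.001, 0.0003, 0], 0], [0, [0.002, 0.0007, 0], 0], [0, [0.003, 0.001, 0], 0], [0, [0.004, 0.0013, 0], 0], [0, [0.005, 0.0016, 0], 0]]}}

```text
time_s: 22.28
ee_pos: [0.5831, 0.228, 0.2126]
ee_rot: [-0.157, 0.988, -0.001, -0.003]
force: [-28.2, -9.5, 14.7]
opening: 0.0004
grasp_force: 14.6
```

The hatch is hard against its stop. I back off, rise clear, and check.

Call:
{"op": "move_arm", "data": {"motion": [[0, [-0.005, -0.0016, 0], 0], [0, [-0.015, -0.005, 0], 0], [0, [-0.03, -0.01, 0], 0], [0, [-0.03, -0.01, 0.05], 0], [0, [-0.03, -0.01, 0.1], 0]]}}

```text
time_s: 22.9
ee_pos: [0.5542, 0.2181, 0.3139]
ee_rot: [-0.157, 0.988, -0.0, 0.0]
force: [-0.1, -0.3, 0.3]
opening: 0.0004
grasp_force: 0.0
```

Call:
{"op": "move_arm", "data": {"motion": [[0, [-0.03, 0.02, 0.02], 0], [0, [-0.06, 0.05, 0.03], 0], [0, [-0.1, 0.09, 0.03], 0], [0, [-0.14, 0.13, 0.03], 0], [0, [-0.17, 0.16, 0.03], 0]]}}

```text
time_s: 23.52
ee_pos: [0.3828, 0.3794, 0.3428]
ee_rot: [-0.157, 0.988, 0.0, 0.0]
force: [0.6, -0.6, -0.3]
opening: 0.0002
grasp_force: 0.0
```

```bash
python3 - <<'E'
from h import *
o=readout.get_obs(); print(o['time_s'],o['ee_pos'],o['force'])
for n in('side','top'):
    p,d=snap(n,n+'17'); w=cloud(n,d); hsv=cv2.cvtColor(p,cv2.COLOR_RGB2HSV).astype(int); H,S,V=hsv[...,0],hsv[...,1],hsv[...,2]
    x,y,z=w[...,0],w[...,1],w[...,2]; b=w[...,:2]-[.534,.209]; bx=b@[.951,.309]; by=b@[-.309,.951]
    near=(abs(bx)<.13)&(abs(by)<.08)&(z>.08)&(z<.15)
    for nm,m in(('lug',near&(H>15)&(H<38)&(S>110)&(z>.12)),('red catch',near&((H<8)|(H>172))&(S>90)&(z<.12)),('plate',near&(S<60)&(V>70)&(abs(by)<.05)&(z<.112))):
        print(n,nm,m.sum(),*((np.percentile(bx[m],[3,50,97]).round(4),np.percentile(by[m],[3,97]).round(4),np.percentile(z[m],[3,50,97]).round(4)) if m.sum()>3 else ()))
    red=((H<8)|(H>172))&(S>110)&(abs(x-.555)<.1)&(abs(y+.05)<.1)&(z>-.005)&(z<.1); q=w[red]; r=cv2.minAreaRect(q[:,:2].astype(np.float32)*1000); print(n,'case',np.round(r[0]),np.round(r[1]),np.percentile(q[:,2],[3,97]).round(3))
E
```

```text
23.525 [0.38282357 0.37943121 0.34281014] [ 0.5532932  -0.61616262 -0.30214717]
side lug 68 [0.0577 0.0624 0.0674] [-0.0283  0.0274] [0.1204 0.1287 0.1377]
side red catch 30 [-0.0133 -0.0043  0.0081] [-0.013   0.0148] [0.0987 0.1049 0.1089]
side plate 614 [0.0087 0.0528 0.1238] [-0.0473  0.0472] [0.0985 0.1029 0.1074]
side case [568. -45.] [100. 141.] [-0.001  0.043]
top lug 90 [0.0612 0.0628 0.0666] [-0.0209  0.0328] [0.1215 0.1341 0.138 ]
top red catch 54 [-0.0109 -0.0054  0.0007] [-0.0057  0.0175] [0.1011 0.1053 0.109 ]
top plate 1696 [0.0076 0.0578 0.1237] [-0.0473  0.0474] [0.1002 0.104  0.1082]
top case [555. -54.] [ 61. 121.] [0.002 0.043]
```

```bash
python3 -c "
from cell import ticket
print(ticket.finish_job())"
```

```text
the job is handed in; nothing more can be done
None
```

I handed the job in at about 23.5 s. By my last measurements the cells were tipped into the bin (judged from the case's weight, the empty case and the raised bin contents, not counted), the case stands upright on the bench with its lid left open, the hatch is against its stop with the red catch up about 5 mm, and I never reached for the tape roll, pack or screwdriver, though I took no final look at them.

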